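# Unbolt and cycle the bench labeller

### The job

The hand labeller on the tasting table is locked for transport: lift the handle of its barrel bolt clear of the notch and slide the bolt fully out, leaving it out. Then squeeze the long trigger lever until it meets its stop, hold it gently but firmly against the stop for two seconds, and let it spring all the way back. Do not force the stop, and leave the bottles, cups, jar and tin where they stand.

Things in the scene. Friction and masses are not known exactly. Their poses are not given: they have to be found in the camera images.
- gun: Fixed hand labeller clamped on its side in an aluminium stand, grip and trigger in a level plane. Origin on the table below the trigger's hinge, z up. In its frame, mm: grey barrel x -15..53, y -55..160, z 55..105, nose to y 190; dark grip x -120..-12, y -34..-10, z 61..99; stand plate x -115..55, y -70..140, top z 12; label roll radius 42 at x 93, y -45, top z 97.
- trigger (a joint): Trigger lever angle, rad. 0 = released (sprung out); grows as the lever is squeezed to the grip (counter-clockwise from above). A return spring gives 4 N at 62 mm from the hinge at 0, and 0.17 N more per mm there. With the bolt home it locks at 0.04 to 0.07. With the bolt out it meets its stop somewhere from 0.12 to 0.34: a different hidden setting each time, to be felt for.
- trigger_hinge (a point): The trigger's vertical hinge axis (gun x 0, y 0, z 80 mm). At joint 0 the dark lever points from here along (-cos 0.38, +sin 0.38) in the gun's x, y; it is 115 mm long, 10 mm thick, z 67 to 93 mm. Its end moves to the gun's -y when squeezed. There is free space on the lever's +y side and the grip's -y side.
- trigger_pad (a point): Point on the lever's centre line 62 mm from the hinge, at mid height (z 80 mm); moves with the lever. The outer face, to be pushed, is 5 mm from it on the side away from the grip. Lever and grip together measure about 62 mm across here when released.
- stop: Steel stop block on the grip's butt, 24 x 10 x 30 mm, with a 10 mm round pin pointing to the gun's +y at the lever's inner face, about 92 mm from the hinge; origin at the block's centre. 4 to 20 N on the pin is a good firm contact (a push of about 14 to 30 N at 62 mm along the lever, spring included); more than 20 N damages it. Not to be touched by the fingers.
- bolt (a joint): Steel barrel bolt on top of the barrel: travel in m, 0 = home (locks the trigger), 0.045 = fully out; slides along the gun's +y, friction about 1.5 N. It can leave home only while its handle is lifted.
- bolt_handle (a joint): Angle, rad, of the bolt's handle about the bolt's axis (parallel to the gun's y, at gun x 14, z 124 mm). 0 = lying level to the gun's +x in the notch; grows as lifted, up and towards -x, to 1.4; falls back by its weight. Clears the notch above 0.65. The +y cheek of the notch is 26 mm long (gun x 38..52, top z 134); past 36 mm of travel the handle drops behind it.
- bolt_knob (a point): Centre of the black ball knob, 22 mm diameter, at the end of the handle, 56 mm from the bolt's axis; moves with handle and bolt. Home: gun x 70, y 85, z 124 mm, overhanging the side of the barrel.
- bottle_a: capped dark glass bottle, 66 mm diameter, 205 mm tall, standing off the labeller's nose; origin at the centre of its underside. To be left alone.
- bottle_b: same kind of bottle, standing beyond the labeller; origin at the centre of its underside. To be left alone.
- cup_a: white paper cup, 74 mm rim, 85 mm tall; origin at the centre of its underside. To be left alone.
- cup_b: white paper cup, same size; origin at the centre of its underside. To be left alone.
- cup_c: white paper cup, same size; origin at the centre of its underside. To be left alone.
- jar: glass jar with steel lid, 72 mm diameter, 100 mm tall; origin at the centre of its underside. To be left alone.
- tin: flat round steel tin, 72 mm diameter, 22 mm high; origin at the centre of its underside. To be left alone.

How it is judged:
By the outcome, as a careful person would: the job done as asked, in the order asked, and still so for the second after the job is handed in, with the robot touching nothing.
It also fails if it takes over 64 s, if anything falls off the work surface, if the arm or the gripper's body presses on something with over 40 N, if the wrist force passes 120 N, or if a joint passes its speed limit or range.

### The arm

A 6-joint arm with a two-finger parallel gripper is mounted at the origin on the work surface. World frame = base frame: x ahead of the robot, y to its left, z up, the work surface at z = 0. Lengths are in m, angles in rad, forces in N, time in s.
With the tool pointing down it reaches from about 0.275 to 0.85 m from the base axis. Payload 19 kg.
Tool frame: the origin (TCP) lies on the centre line of the jaws, within the pads' length; the fingertips stand 11 mm ahead of it and the grasp point (between the pads) lies 8 mm behind it; z points along the fingers, y is the direction in which the jaws open and shut (so a half turn about z gives the same grasp; the last joint's range is limited). The gripper opens to 85 mm and grips with 20 to 120 N. Pads are 22 mm wide; open, the fingers measure 114 mm over their backs; the gripper's body (76 mm by 85 mm) begins 54 mm behind the grasp point. The pads swing forward as they close: fully open they stand 13 mm farther back than shut.
Start: joints at [-1.402, 0.15, 1.437, -0, 1.554, -0.134], TCP at [0.171, -0.549, 0.242] pointing down, gripper open.
Joint ranges: [-2.8, 2.8], [-0.68, 2.1], [0.12, 2.68], [-1.39, 4.53], [0.16, 2.79], [-2.81, 2.81]. Speed limits (rad/s): [1.89, 1.89, 2.22, 3.01, 3.01, 3.01].

### API

Orientations are given as a unit quaternion [x, y, z, w].
In Python, from plant import telemetry, vision, ticket gives the robot as it stands. The module is installed in compiled form; this text tells all that it offers.
- The arm moves only by the tool step_arm, never from a script. Its argument "increments" is a list of rows, each a list of 6 numbers: the shift along the tool's x, y, z in mm, then the turn, a rotation vector about the tool's x, y, z in rad. In form: [[tx, ty, tz, rx, ry, rz], ...]. A call has 1 to 12 rows; each row shifts and turns the commanded pose from where the row before left it, along the tool's axes as they then stand; what a row does not reach is not made up. A row lasts 1/8 s, in which the tool goes at most 62.5 mm and 10.7 degrees, less where a joint would pass 70% of its speed; a pose out of reach is approached as far as the arm can. A call is refused whole if a number of a shift passes 62.5 or a number of a turn 0.188, either way. A call with a gripper value outside its range is refused whole. "fingers" is the finger opening in mm, from 0 to 85.4, set as the call begins (left out, the last holds). The fingers move at their own pace and stop on an object; "squeeze" is the grip in N (left out, the last holds). Time passes only in rows, so rows that do not move let the fingers close. It gives the time, the measured TCP pose, the force and the opening at its end, in the units of the state.
- telemetry.state(): the state, without advancing time (a new reading comes with each control period).
- vision.read_camera(name): name is "scene" or "top" or "wrist"; returns (picture, depth): 480x640x3 uint8, red, green, blue; 480x640 float32, m along the optical axis (not along the pixel's ray), 0 where there is no reading.
- vision.camera_params(name): a dict with "fx", "fy", "cx", "cy" (pixels), "world_to_cam" (4x4, takes a point from world to camera coordinates); the wrist camera has in their place "mount" (4x4, takes a point from camera to tool coordinates, whose origin is the TCP and whose axes are the flange's). Camera axes: x right, y up, looking along -z (the intrinsics and any distortion apply to the point x, -y, -z); pixel columns grow to the right and rows downward; lengths in m; the calibration is good to about 2 mm. A picture is of the moment at which its call begins: read the wrist's pose just before it. camera_params takes no time and is no camera call.
- ticket.sign_off(): hands the job in, once; it reports no verdict.
The state is a dict: "time_s": time; "q": joint angles; "dq": joint speeds; "effort": joint torques, N m; "ee_pos": TCP position; "eef_rot": TCP orientation; "wrist_force": force on the tool from outside, world axes, zero at the start; "ft_torque": the same for the moment, N m; "gripper_width": finger opening in m.
Only numpy, scipy, OpenCV 4.12 (cv2) and the standard library are available. Lean on these libraries where they do the work, as an engineer would, in place of code of your own. Each camera call takes 0.05 s, during which the arm holds its last target.

## Working session

There is one attempt and no reset: what is moved stays moved. The work goes in short steps, Python scripts to look and compute and a tool call to move; the robot and the scene stay as the last step left them, time stands still between calls to the robot, and variables do not carry over. Pictures are saved under pics/ and viewed, and the job is handed in when it is done.

Besides the shell and the picture viewer there is one more tool, called after "Emit:" by a JSON object that holds its "op" and its "data". step_arm: Moves the arm, as the interface text tells. Its arguments: {"type":"object","properties":{"increments":{"type":"array"},"fingers":{"type":"number"},"squeeze":{"type":"number"}},"required":["increments"]}

```bash
ls; mkdir -p pics
cat > h.py <<'E'
import numpy as np, cv2
from plant import telemetry, vision, ticket
from scipy.spatial.transform import Rotation as R
def snap(n,f):
    s=telemetry.state()
    im,d=vision.read_camera(n); cv2.imwrite(f'pics/{f}.png',im[:,:,::-1]); np.savez(f'pics/{f}.npz',im=im,d=d,p=s['ee_pos'],q=s['eef_rot'])
    return im,d
E
python3 - <<'E'
from h import *
s=telemetry.state(); print(s)
for n in ['scene','top','wrist']:
    snap(n,n+'0'); print(n,vision.camera_params(n))
E
```

```text
pics
{'time_s': 0.0, 'q': array([-1.40197810e+00,  1.50996435e-01,  1.43801760e+00, -3.36238938e-05,
        1.55383216e+00, -1.34007636e-01]), 'dq': array([ 0.00103018,  0.00242279, -0.00011379,  0.00092345,  0.00074348,
        0.00093254]), 'effort': array([-6.60728292e-04, -7.13057399e+01, -5.70870066e+01, -2.67712776e-04,
        9.00094426e-03, -2.06518212e-05]), 'ee_pos': array([ 0.17140188, -0.54860781,  0.24167621]), 'eef_rot': array([ 9.88558707e-01,  1.50835310e-01, -2.77153851e-05, -6.26383657e-04]), 'wrist_force': array([-0.6764659 , -0.26439561, -0.38962125]), 'ft_torque': array([-0.03784232,  0.01919288,  0.00181267]), 'gripper_width': 0.08516384997865993}
scene {'fx': 498.0505400970254, 'fy': 498.0505400970254, 'cx': 327.9702824962046, 'cy': 236.98718658107336, 'world_to_cam': array([[-0.63716878,  0.77059672, -0.01402265,  0.39622447],
       [-0.54559338, -0.43812437,  0.71440528,  0.18670146],
       [ 0.5443747 ,  0.46284741,  0.69959164, -1.56135061],
       [ 0.        ,  0.        ,  0.        ,  1.        ]])}
top {'fx': 554.8902183584746, 'fy': 554.8902183584746, 'cx': 316.7519074900527, 'cy': 236.1114494227402, 'world_to_cam': array([[ 0.0081865 , -0.99993332, -0.0081444 , -0.056508  ],
       [ 0.98892752,  0.006889  ,  0.14823935, -0.58228067],
       [-0.14817336, -0.00926778,  0.98891798, -1.3446238 ],
       [ 0.        ,  0.        ,  0.        ,  1.        ]])}
wrist {'fx': 402.1704214118422, 'fy': 402.1704214118422, 'cx': 321.27859849235006, 'cy': 234.81845010065592, 'mount': array([[ 2.12222127e-04,  9.63777459e-01,  2.66707638e-01,
         6.70432513e-02],
       [ 9.99998188e-01, -7.09033632e-04,  1.76646193e-03,
        -8.29807098e-04],
       [ 1.89158088e-03,  2.66706780e-01, -9.63775864e-01,
        -1.31185302e-01],
       [ 0.00000000e+00,  0.00000000e+00,  0.00000000e+00,
         1.00000000e+00]])}
```

View pics/scene0.png

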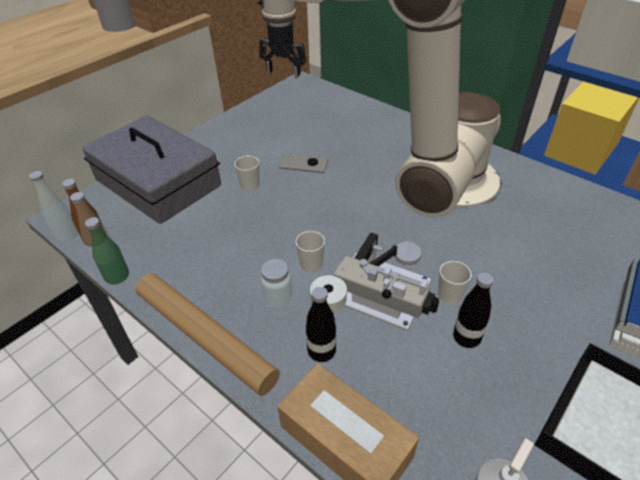

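View pics/top0.png

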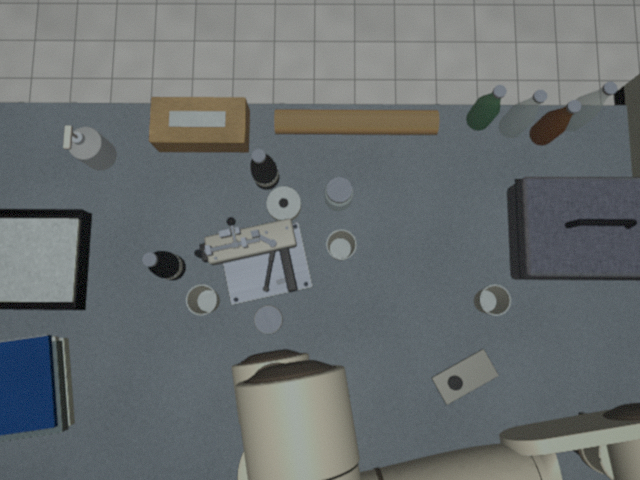

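View pics/wrist0.png

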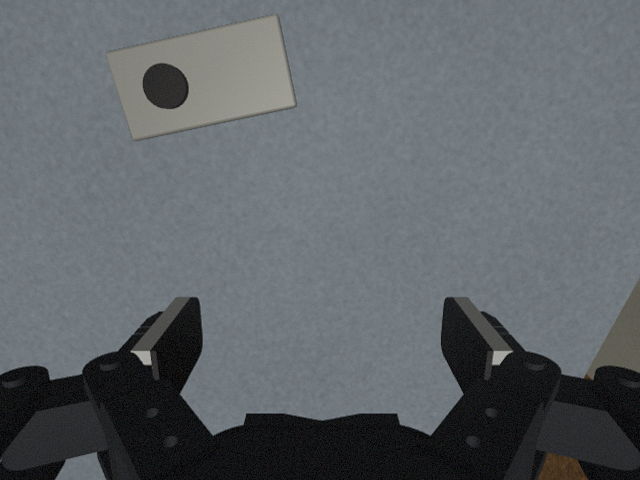

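Run:
```python
from h import *
im=cv2.imread('pics/top0.png')
c=im[130:340,130:370]; cv2.imwrite('pics/top0z.png',cv2.resize(c,None,fx=3.2,fy=2.85*1,interpolation=cv2.INTER_CUBIC) if 0 else cv2.resize(c,None,fx=2.8,fy=2.8,interpolation=cv2.INTER_CUBIC))
im=cv2.imread('pics/scene0.png')
c=im[220:370,240:510]; cv2.imwrite('pics/scene0z.png',cv2.resize(c,None,fx=2.9,fy=2.9,interpolation=cv2.INTER_CUBIC))
```

```text
(no output)
```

View pics/top0z.png

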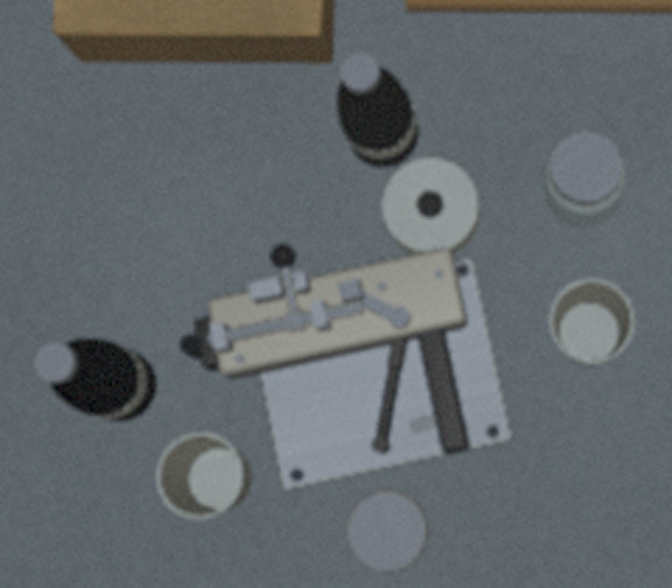

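View pics/scene0z.png

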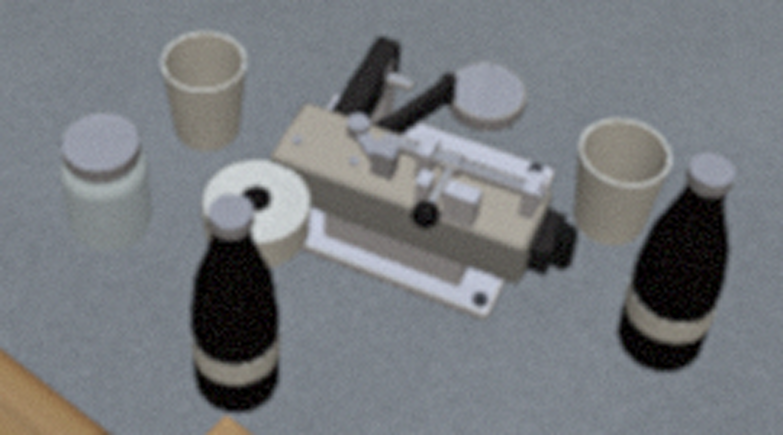

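```bash
cat >> h.py <<'E'
def ray(n,u,v):
    P=vision.camera_params(n); T=np.linalg.inv(P['world_to_cam'])
    d=np.array([(u-P['cx'])/P['fx'],-(v-P['cy'])/P['fy'],-1.]); return T[:3,3],T[:3,:3]@d
def onz(n,u,v,z):
    o,d=ray(n,u,v); return o+d*(z-o[2])/d[2]
def fit2(g,w):
    g=np.array(g)[:,:2];w=np.array(w)[:,:2];gc,wc=g.mean(0),w.mean(0)
    a=g-gc;b=w-wc; th=np.arctan2((a[:,0]*b[:,1]-a[:,1]*b[:,0]).sum(),(a*b).sum())
    c,s=np.cos(th),np.sin(th);M=np.array([[c,-s],[s,c]]); t=wc-M@gc
    return th,t,w-(g@M.T+t)
E
python3 - <<'E'
from h import *
L=[((53,160,105),(210,300)),((53,-55,105),(452,250)),((-15,-55,105),(466,323)),((-15,160,105),(230,378)),
((93,-45,97),(430,204)),((70,85,124),(283,256)),((-115,140,12),(284,488)),((-115,-70,12),(510,437))]
g=[];w=[]
for a,b in L:
    p=onz('top',b[0]/2.8+130-.3,b[1]/2.8+130-.3,a[2]/1e3); g.append(np.array(a)/1e3); w.append(p)
th,t,r=fit2(g,w); print(th,t); print((r*1e3).round(1))
# others
for n,(u,v),z in [('botA cap',(57,362),.205),('botB cap',(360,73),.205),('cup near',(203,475),.085),('cup rt',(591,320),.085),('jar',(586,170),.1),('tin',(387,530),.022)]:
    p=onz('top',u/2.8+130,v/2.8+130,z); c,s=np.cos(th),np.sin(th); q=np.array([[c,s],[-s,c]])@(p[:2]-t); print(n,p.round(3),(q*1e3).round())
d=np.load('pics/top0.npz')['d']
print(d[220:224,229:233],d[240:244,250:254])
E
```

```text
0.22713583641969934 [0.55467911 0.05058365]
[[-0.5 -3.1]
 [-4.1  0.2]
 [-0.9  2.7]
 [-1.  -7.3]
 [ 0.9  1.6]
 [ 1.3  1.7]
 [ 2.2  1. ]
 [ 2.1  3.1]]
botA cap [0.504 0.312 0.205] [ 10. 266.]
botB cap [0.74  0.079 0.205] [187. -14.]
cup near [0.421 0.219 0.085] [-92. 194.]
cup rt [ 0.557 -0.111  0.085] [ -34. -158.]
jar [ 0.686 -0.106  0.1  ] [  93. -182.]
tin [0.376 0.067 0.022] [-170.   56.]
[[1.3030645 1.3037422 1.3052063 1.3066596]
 [1.3024676 1.3048482 1.2993301 1.3069149]
 [1.3022228 1.3040487 1.3056692 1.3027824]
 [1.3023379 1.304131  1.3050097 1.3019831]] [[1.3015907 1.3021808 1.3025159 1.3044461]
 [1.2988394 1.3007371 1.3069474 1.299707 ]
 [1.2974265 1.2974843 1.303912  1.3029243]
 [1.2990118 1.3052359 1.3066406 1.3052146]]
```

```bash
cat >> h.py <<'E'
TH,T0=0.22713583641969934,np.array([0.55467911,0.05058365])
def g2w(x,y,z):
    c,s=np.cos(TH),np.sin(TH); return np.array([T0[0]+(c*x-s*y)/1e3,T0[1]+(s*x+c*y)/1e3,z/1e3])
def w2g(p):
    c,s=np.cos(TH),np.sin(TH); d=(np.array(p[:2])-T0)*1e3; return np.array([c*d[0]+s*d[1],-s*d[0]+c*d[1],p[2]*1e3])
def go(x,y,z,yaw=None):
    "tool frame shift (mm) to gun-frame point; also turn to be aligned with gun"
    s=telemetry.state(); Rt=R.from_quat(s['eef_rot']); d=Rt.inv().apply(g2w(x,y,z)-s['ee_pos'])*1e3
    c,sn=np.cos(TH),np.sin(TH); Rd=R.from_matrix([[c,sn,0],[sn,-c,0],[0,0,-1]])
    print('t',s['time_s'].__round__(2) if 0 else round(s['time_s'],2),'gun',w2g(s['ee_pos']).round(1),'shift',d.round(1),'turn',(Rt.inv()*Rd).as_rotvec().round(4),'F_gun',Fg(s).round(2),'w',round(s['gripper_width']*1e3,1))
def Fg(s):
    return R.from_euler('z',-TH).apply(s['wrist_force'])
E
python3 -c "
from h import *
go(30,50,330)"
```

```text
t 0.15 gun [-508.4 -497.6  241.9] shift [ 578.2 -505.4  -87.6] turn [-0.0009 -0.0001  0.0756] F_gun [ 0.18  0.17 -0.08] w 85.6
```

Emit:
{"op": "step_arm", "data": {"increments": [[20,-18,-30,0,0,0],[41,-36,-30,0,0,0],[41,-36,-28,0,0,0],[41,-36,0,0,0,0],[41,-36,0,0,0,0],[41,-36,0,0,0,0],[41,-36,0,0,0,0],[41,-36,0,0,0,0],[41,-36,0,0,0,0],[41,-36,0,0,0,0],[41,-36,0,0,0,0],[41,-36,0,0,0,0]], "fingers": 50, "squeeze": 25}}

```text
time_s: 1.65
ee_pos: [0.4982, -0.0114, 0.3303]
eef_rot: [0.989, 0.151, 0.0, 0.0]
wrist_force: [0.2, 0.4, 0.0]
gripper_width: 0.0503
```

```bash
python3 -c "
from h import *
go(30,50,330)"
```

```text
t 1.65 gun [-69.  -47.6 330.3] shift [106.1 -89.9   0.3] turn [ 0.     -0.0001  0.0758] F_gun [0.32 0.31 0.01] w 50.3
```

Emit:
{"op": "step_arm", "data": {"increments": [[41,-36,0,0,0,0],[41,-36,0,0,0,0],[24,-18,0,0,0,0.0758],[0,0,0,0,0,0],[0,0,0,0,0,0]]}}

```text
time_s: 2.28
ee_pos: [0.5716, 0.104, 0.3301]
eef_rot: [0.994, 0.114, -0.0, 0.0]
wrist_force: [-0.8, -0.3, 0.5]
gripper_width: 0.0497
```

```bash
python3 -c "
from h import *
snap('wrist','wrist1')
go(30,50,330)"
```

```text
t 2.33 gun [ 28.4  47.9 330.4] shift [ 1.6 -2.1  0.4] turn [0.     0.0001 0.    ] F_gun [0.95 0.18 0.02] w 50.1
```

View pics/wrist1.png

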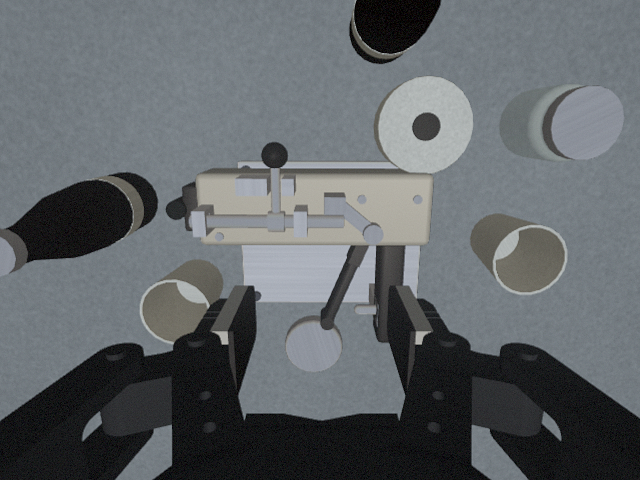

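```bash
cat >> h.py <<'E'
def wray(f,u,v):
    z=np.load(f'pics/{f}.npz'); P=vision.camera_params('wrist'); M=P['mount']; Rt=R.from_quat(z['q'])
    d=np.array([(u-P['cx'])/P['fx'],-(v-P['cy'])/P['fy'],-1.])
    return z['p']+Rt.apply(M[:3,3]), Rt.apply(M[:3,:3]@d)
def wonz(f,u,v,h):
    o,d=wray(f,u,v); return o+d*(h-o[2])/d[2]
def wdep(f,u,v,k=2):
    z=np.load(f'pics/{f}.npz'); u=int(round(u));v=int(round(v)); D=np.median(z['d'][v-k:v+k+1,u-k:u+k+1]); o,d=wray(f,u,v); return o+d*D
E
python3 - <<'E'
from h import *
z=np.load('pics/wrist1.npz'); im=z['im']
hsv=cv2.cvtColor(im,cv2.COLOR_RGB2HSV)
print(hsv[220,400],hsv[100,420],hsv[110,300],hsv[155,274],hsv[235,373])
# barrel: beige
m=((hsv[:,:,0]>15)&(hsv[:,:,0]<35)&(hsv[:,:,1]>25)&(hsv[:,:,2]>130)).astype(np.uint8)
m[:, :180]=0;m[:,445:]=0;m[:160]=0;m[260:]=0
m=cv2.morphologyEx(m,cv2.MORPH_CLOSE,np.ones((5,5)))
cs,_=cv2.findContours(m,0,2);c=max(cs,key=cv2.contourArea);print('barrel',cv2.contourArea(c),cv2.minAreaRect(c),cv2.boxPoints(cv2.minAreaRect(c)))
# knob
g=cv2.cvtColor(im,cv2.COLOR_RGB2GRAY)
k=(g<60).astype(np.uint8); k[:130]=0;k[180:]=0;k[:,:250]=0;k[:,300:]=0
k=cv2.morphologyEx(k,cv2.MORPH_OPEN,np.ones((5,5)))
cs,_=cv2.findContours(k,0,2);c=max(cs,key=cv2.contourArea);kn=cv2.minEnclosingCircle(c);print('knob',kn,cv2.contourArea(c))
h=(g<90).astype(np.uint8); h[:105]=0;h[147:]=0;h[:,:405]=0;h[:,450:]=0
cs,_=cv2.findContours(h,0,2);c=max(cs,key=cv2.contourArea);hub=cv2.minEnclosingCircle(c);print('hub',hub)
for n,(u,v) in dict(knob=kn[0],barrel=(400,220),handle=(275,185),cheek=(252,186),link=(350,213),disc=(373,233),lever=(345,280),tip=(328,318),grip=(391,260),rod=(240,221),block=(334,202),roll=(400,120),pin=(366,310)).items():
    print(n,w2g(wdep('wrist1',u,v)).round(1))
E
```

```text
[ 24  21 174] [ 83   6 182] [ 99  25 135] [ 0 13 61] [111  21 159]
barrel 0.0 ((409.0, 244.0), (0.0, 0.0), 0.0) [[409. 244.]
 [409. 244.]
 [409. 244.]
 [409. 244.]]
knob ((274.0, 155.0), 13.038504600524902) 478.5
hub ((425.80767822265625, 126.19230651855469), 14.155729293823242)
knob [ 71.1  87.4 134.3]
barrel [ 10.7 -22.1 104.3]
handle [ 46.   88.1 127.8]
cheek [ 46.1 106.3 133.6]
link [ 18.5  24.  110.7]
disc [  1.7   3.7 116.7]
lever [-52.7  26.3  92.7]
tip [-93.9  42.8  92.5]
grip [-29.9 -16.8  98.3]
rod [ 15.6 118.6 129.4]
block [ 32.4  39.  131.4]
roll [ 98.4 -18.9  96.7]
pin [-88.9   3.7  84.4]
```

Run:
```python
from h import *
im=np.load('pics/wrist1.npz')['im'];hsv=cv2.cvtColor(im,cv2.COLOR_RGB2HSV)
m=((hsv[:,:,0]>12)&(hsv[:,:,0]<38)&(hsv[:,:,1]>12)&(hsv[:,:,2]>150)).astype(np.uint8)
m[:, :180]=0;m[:,445:]=0;m[:160]=0;m[260:]=0
m=cv2.morphologyEx(m,cv2.MORPH_OPEN,np.ones((3,3)))
m=cv2.morphologyEx(m,cv2.MORPH_CLOSE,np.ones((25,25)))
cs,_=cv2.findContours(m,0,2);c=max(cs,key=cv2.contourArea);b=cv2.boxPoints(cv2.minAreaRect(c));print(cv2.contourArea(c),b)
g=[];w=[]
for a,(u,v) in [((70,85,124),(274,155)),((93,-45,97),(425.8,126.2)),((0,0,117),(373,233.5))]:
    g.append(np.array(a)/1e3);w.append(wonz('wrist1',u,v,a[2]/1e3))
b=sorted(b.tolist()); lo=sorted(b[:2],key=lambda q:q[1]); hi=sorted(b[2:],key=lambda q:q[1])
for a,(u,v) in zip([(53,160,105),(-15,160,105),(53,-55,105),(-15,-55,105)],lo+hi):
    g.append(np.array(a)/1e3);w.append(wonz('wrist1',u,v,.105))
th,t,r=fit2(g,w);print(th,t);print((r*1e3).round(1))
th,t,r=fit2(g[:3],w[:3]);print(th,t);print((r*1e3).round(1))
```

```text
13421.5 [[198. 176.]
 [431. 176.]
 [431. 243.]
 [198. 243.]]
0.2277528018565066 [0.5546218 0.0540634]
[[-0.4  0.1]
 [-0.5 -0.2]
 [ 0.5  0.4]
 [-1.9 -5.4]
 [ 3.   0.9]
 [-3.9  3.6]
 [ 3.2  0.6]]
0.22660759025279015 [0.55445978 0.05422483]
[[-0.4  0. ]
 [-0.3 -0.3]
 [ 0.7  0.3]]
```

```bash
sed -i 's/^TH,T0=.*/TH,T0=0.2266,np.array([0.55446,0.05422])/' h.py; python3 -c "
from h import *
go(71,85,170)"
```

```text
t 2.33 gun [ 27.8  44.4 330.4] shift [ 43.3 -40.6 160.4] turn [0.     0.0001 0.0006] F_gun [0.95 0.18 0.02] w 50.1
```

Emit:
{"op": "step_arm", "data": {"increments": [[22,-20,0,0,0,0],[21,-20,0,0,0,0],[0,0,40,0,0,0],[0,0,55,0,0,0],[0,0,45,0,0,0],[0,0,20,0,0,0],[0,0,0,0,0,0],[0,0,0,0,0,0]], "fingers": 50}}

```text
time_s: 3.32
ee_pos: [0.6052, 0.1525, 0.1719]
eef_rot: [0.994, 0.113, 0.001, -0.0]
wrist_force: [1.0, 0.0, 0.0]
gripper_width: 0.0497
```

```bash
python3 -c "
from h import *
snap('wrist','wrist2')
go(71,85,124)
im=cv2.imread('pics/wrist2.png');g=cv2.cvtColor(im,cv2.COLOR_BGR2GRAY)
"
```

```text
t 3.38 gun [ 71.6  84.5 172. ] shift [-0.8 -0.5 48. ] turn [ 0.0001 -0.0022  0.0001] F_gun [ 1.17 -0.22 -0.2 ] w 50.0
```

View pics/wrist2.png

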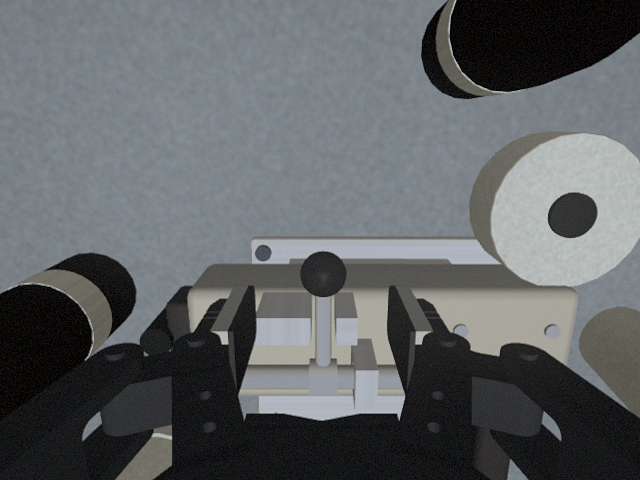

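```bash
python3 -c "
from h import *
print(w2g(wonz('wrist2',323,274,.124)), w2g(wonz('wrist2',573,215,.097)))"
```

```text
[ 69.71645781  84.68208145 124.        ] [ 92.44124914 -46.36888391  97.        ]
```

Emit:
{"op": "step_arm", "data": {"increments": [[0,0,15,0,0,0],[0,0,20,0,0,0],[0,0,13,0,0,0],[0,0,0,0,0,0],[0,0,0,0,0,0]]}}

```text
time_s: 4.0
ee_pos: [0.6051, 0.153, 0.123]
eef_rot: [0.994, 0.113, 0.0, -0.0]
wrist_force: [0.7, 0.3, -0.1]
gripper_width: 0.0501
```

Emit:
{"op": "step_arm", "data": {"increments": [[0,0,0,0,0,0],[0,0,0,0,0,0],[0,0,0,0,0,0],[0,0,0,0,0,0],[0,0,0,0,0,0],[0,0,0,0,0,0]], "fingers": 18, "squeeze": 30}}

```text
time_s: 4.75
ee_pos: [0.605, 0.153, 0.1227]
eef_rot: [0.994, 0.113, 0.0, -0.0]
wrist_force: [0.4, -0.3, 5.4]
gripper_width: 0.0196
```

```bash
python3 -c "
from h import *
go(71,85,124)
snap('wrist','wrist3')
"
```

```text
t 4.75 gun [ 71.5  84.9 122.7] shift [-0.5 -0.1 -1.3] turn [ 0.     -0.0008  0.0004] F_gun [ 0.3  -0.41  5.39] w 19.6
```

View pics/wrist3.png

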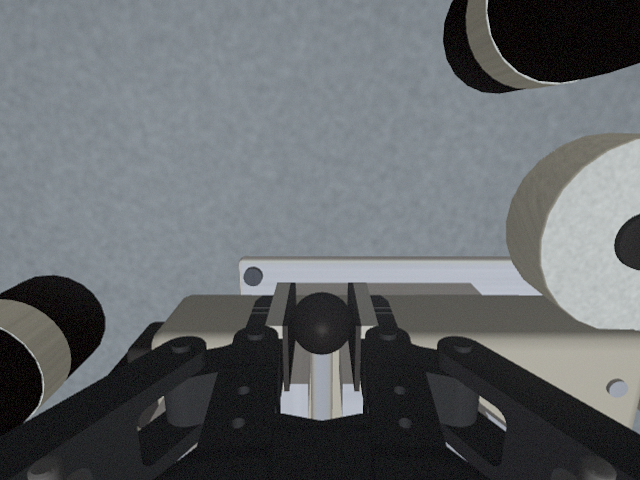

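Emit:
{"op": "step_arm", "data": {"increments": [[-0.3,0,-5.5,0,0,0],[-0.8,0,-5.6,0,0,0],[-1.4,0,-5.4,0,0,0],[-1.9,0,-5.3,0,0,0],[-2.5,0,-5,0,0,0],[-2.9,0,-4.8,0,0,0],[-3.4,0,-4.5,0,0,0],[-3.8,0,-4.1,0,0,0],[-4.2,0,-3.7,0,0,0],[-4.5,0,-3.2,0,0,0],[0,0,0,0,0,0]]}}

```text
time_s: 6.18
ee_pos: [0.5793, 0.1471, 0.1695]
eef_rot: [0.994, 0.113, -0.0, -0.0]
wrist_force: [-2.0, -1.4, -4.5]
gripper_width: 0.0199
```

```bash
python3 -c "
from h import *
snap('wrist','wrist4')
go(71,85,124)
"
```

```text
t 6.22 gun [ 45.3  84.9 169.4] shift [25.7 -0.1 45.3] turn [-0.0001  0.0003  0.0004] F_gun [-2.04 -1.22 -4.7 ] w 19.4
```

View pics/wrist4.png

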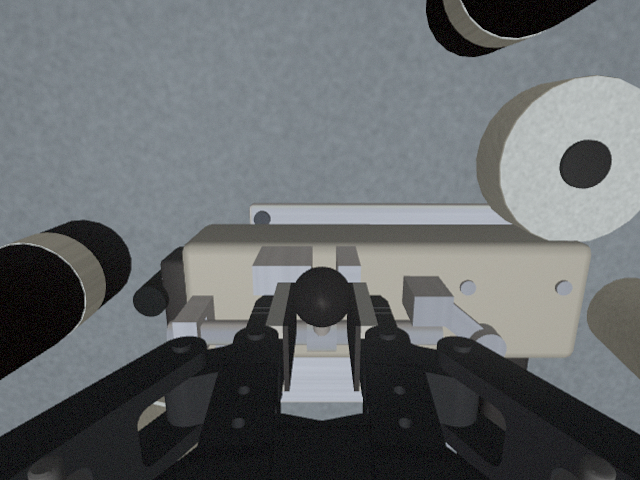

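Emit:
{"op": "step_arm", "data": {"increments": [[0,-4,0,0,0,0],[0,-5,0,0,0,0],[0,-5,0,0,0,0],[0,-5,0,0,0,0],[0,-5,0,0,0,0],[0,-5,0,0,0,0],[0,-5,0,0,0,0],[0,-4,0,0,0,0],[0,-3,0,0,0,0],[0,-2,0,0,0,0],[0,0,0,0,0,0]]}}

```text
time_s: 7.6
ee_pos: [0.5699, 0.1893, 0.1694]
eef_rot: [0.994, 0.113, -0.0, -0.0]
wrist_force: [-5.7, -0.2, -7.6]
gripper_width: 0.0193
```

```bash
python3 -c "
from h import *
go(71,130,124)
"
```

```text
t 7.6 gun [ 45.4 128.1 169.4] shift [25.6 -1.9 45.4] turn [-0.0004  0.0002  0.0005] F_gun [-5.61  1.07 -7.64] w 19.3
```

Emit:
{"op": "step_arm", "data": {"increments": [[0,-1,0,0,0,0],[0,-1,0,0,0,0],[0,0,0,0,0,0]]}}

```text
time_s: 7.98
ee_pos: [0.5697, 0.1902, 0.1694]
eef_rot: [0.994, 0.113, -0.0, 0.001]
wrist_force: [-3.0, -7.6, -8.3]
gripper_width: 0.0195
```

```bash
python3 -c "
from h import *
go(71,130,124)
"
```

```text
t 7.97 gun [ 45.5 129.1 169.4] shift [25.6 -0.9 45.4] turn [ 0.0011  0.0003 -0.0001] F_gun [-4.6  -6.75 -8.29] w 19.5
```

Emit:
{"op": "step_arm", "data": {"increments": [[0,-1,0,0,0,0],[0,0,0,0,0,0]]}}

```text
time_s: 8.22
ee_pos: [0.5697, 0.1906, 0.1694]
eef_rot: [0.994, 0.113, -0.0, 0.001]
wrist_force: [-1.8, -12.8, -9.0]
gripper_width: 0.0194
```

```bash
python3 -c "
from h import *
go(71,130,124)
snap('wrist','wrist5')
"
```

```text
t 8.22 gun [ 45.5 129.5 169.4] shift [25.6 -0.6 45.3] turn [ 0.0022  0.0004 -0.0004] F_gun [ -4.64 -12.07  -8.96] w 19.4
```

View pics/wrist5.png

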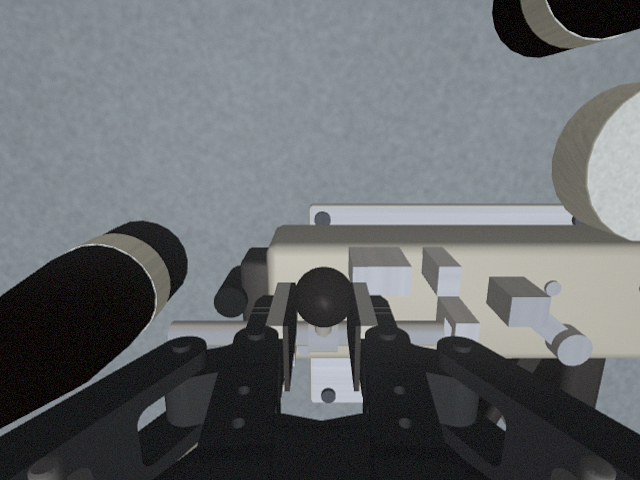

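Emit:
{"op": "step_arm", "data": {"increments": [[4.5,0.5,3.2,0,0,0],[4.2,0.5,3.7,0,0,0],[3.8,0,4.1,0,0,0],[3.4,0,4.5,0,0,0],[2.9,0,4.8,0,0,0],[2.5,0,5,0,0,0],[1.9,0,5.3,0,0,0],[1.4,0,5.4,0,0,0],[0.8,0,5.6,0,0,0],[0,0,1.5,0,0,0],[0,0,0,0,0,0]]}}

```text
time_s: 9.65
ee_pos: [0.5964, 0.1963, 0.1279]
eef_rot: [0.994, 0.113, 0.003, 0.0]
wrist_force: [7.0, -4.8, 0.9]
gripper_width: 0.0195
```

```bash
python3 -c "
from h import *
go(71,130,124)
"
```

```text
t 9.65 gun [ 72.8 129.1 127.9] shift [-1.8 -0.9  3.8] turn [ 0.001  -0.0052 -0.0003] F_gun [ 5.75 -6.25  0.86] w 19.5
```

Now open the fingers and rise clear.

Emit:
{"op": "step_arm", "data": {"increments": [[0,0,0,0,0,0],[0,0,0,0,0,0],[0,0,0,0,0,0],[0,0,-15,0,0,0],[0,0,-40,0,0,0],[0,0,-50,0,0,0],[0,0,-10,0,0,0],[0,0,0,0,0,0]], "fingers": 45}}

```text
time_s: 10.65
ee_pos: [0.5945, 0.1968, 0.2423]
eef_rot: [0.994, 0.113, 0.001, -0.0]
wrist_force: [0.1, 0.6, -0.4]
gripper_width: 0.045
```

```bash
python3 -c "
from h import *
snap('wrist','wrist6')
go(-49,0,230)
"
```

```text
t 10.7 gun [ 70.8 129.9 241. ] shift [-119.8  129.9   11. ] turn [-0.0001  0.0004  0.0004] F_gun [-0.33 -0.08 -0.69] w 45.1
```

View pics/wrist6.png

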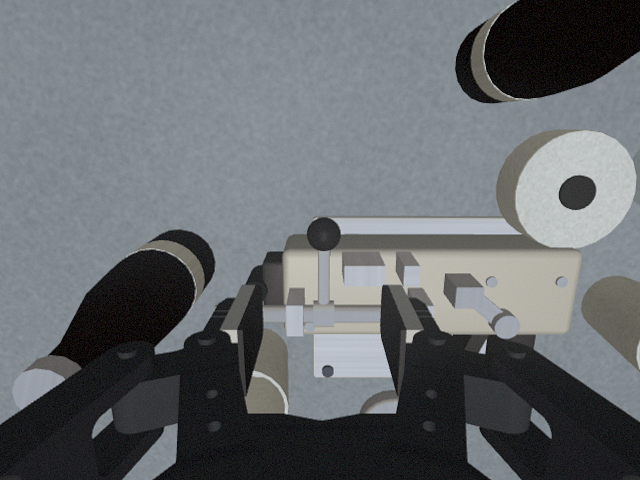

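Emit:
{"op": "step_arm", "data": {"increments": [[-20,20,0,0,0,0],[-35,38,0,0,0,0],[-35,38,0,0,0,0],[-30,34,0,0,0,0],[0,0,0,0,0,0],[0,0,0,0,0,0]], "fingers": 85}}

```text
time_s: 11.45
ee_pos: [0.5066, 0.0432, 0.2406]
eef_rot: [0.994, 0.113, -0.001, -0.0]
wrist_force: [0.0, 0.6, -0.3]
gripper_width: 0.0847
```

```bash
python3 -c "
from h import *
print('knob',w2g(wonz('wrist6',323,235,.124)))
snap('wrist','wrist7')
go(-49,0,230)
"
```

```text
knob [ 69.02856851 130.0940884  124.        ]
t 11.5 gun [-48.8   0.3 240.6] shift [-0.2  0.3 10.6] turn [-0.0007  0.0009  0.0006] F_gun [ 0.01 -0.4  -0.58] w 84.7
```

View pics/wrist7.png

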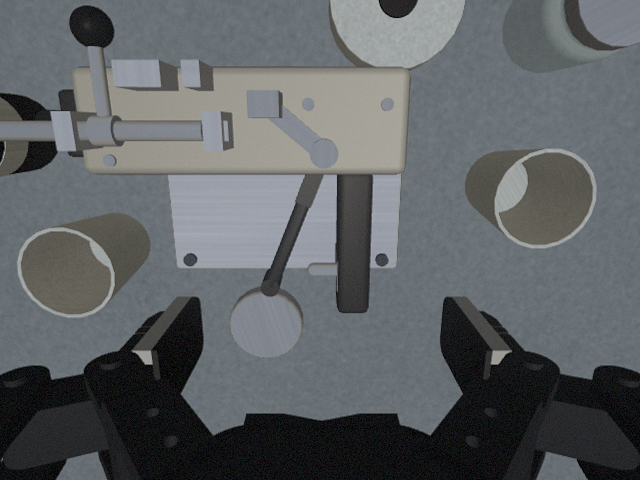

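Run:
```python
from h import *
for u,v in [(290,228),(276,268),(269,287),(353,250),(353,300),(320,269),(302,269),(97,268),(66,273),(323,153)]:
    print((u,v),w2g(wdep('wrist7',u,v,1)).round(1))
```

```text
(290, 228) [-54.6  23.9  92.3]
(276, 268) [-84.9  34.8  92.8]
(269, 287) [-100.1   40.5   92.5]
(353, 250) [-69.1 -21.2  98.5]
(353, 300) [-107.7  -22.    98.9]
(320, 269) [-89.    2.4  83.8]
(302, 269) [-120.3   20.6   -0.4]
(97, 268) [-114.2  214.    13.7]
(66, 273) [-107.   222.3   46. ]
(323, 153) [  0.    0.3 116.7]
```

Emit:
{"op": "step_arm", "data": {"increments": [[0,0,30,0,0,0],[0,0,50,0,0,0],[0,0,45,0,0,0],[0,0,30,0,0,0],[0,0,17,0,0,0],[0,0,0,0,0,0],[0,0,0,0,0,0]]}}

```text
time_s: 12.38
ee_pos: [0.5074, 0.0432, 0.0704]
eef_rot: [0.994, 0.113, 0.001, 0.0]
wrist_force: [-0.1, -0.1, 0.7]
gripper_width: 0.0849
```

```bash
python3 -c "
from h import *
snap('wrist','wrist8');snap('scene','scene8')
go(-49,0,68)
im=cv2.imread('pics/scene8.png')
c=im[200:370,240:510]; cv2.imwrite('pics/scene8z.png',cv2.resize(c,None,fx=2.9,fy=2.9,interpolation=cv2.INTER_CUBIC))
"
```

```text
t 12.47 gun [-48.4  -0.2  70.5] shift [-0.6 -0.2  2.5] turn [ 0.0004 -0.0017  0.0005] F_gun [ 0.23  0.25 -0.61] w 85.1
```

View pics/wrist8.png

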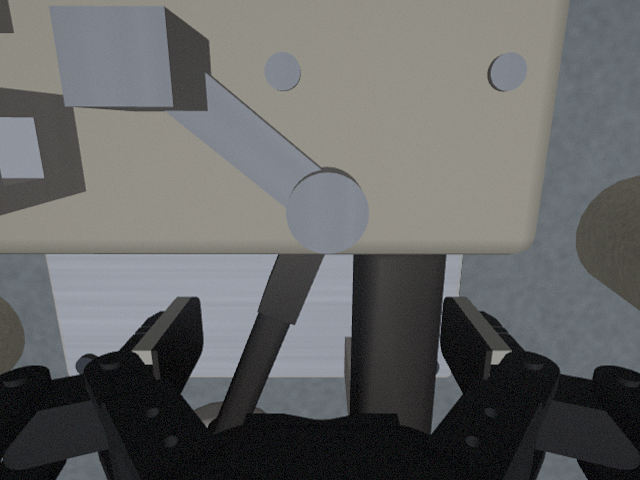

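View pics/scene8z.png

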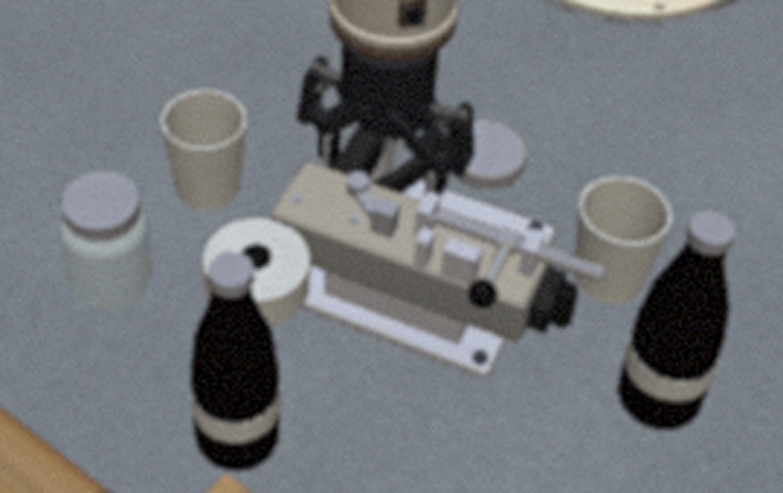

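Emit:
{"op": "step_arm", "data": {"increments": [[-0.5,2,1.5,0,0,0],[0,3,0,0,0,0],[0,3,0,0,0,0],[0,2,0,0,0,0],[0,1,0,0,0,0],[0,1,0,0,0,0],[0,1,0,0,0,0],[0,1,0,0,0,0],[0,1,0,0,0,0],[0,0,0,0,0,0]], "squeeze": 40}}

```text
time_s: 13.72
ee_pos: [0.5094, 0.0286, 0.0678]
eef_rot: [0.994, 0.113, -0.0, -0.0]
wrist_force: [-1.7, 4.5, 1.3]
gripper_width: 0.0847
```

```bash
python3 -c "
from h import *
go(-49,-20,68)
"
```

```text
t 13.72 gun [-49.6 -14.9  67.8] shift [ 0.6  5.1 -0.2] turn [-0.0006  0.0003  0.0004] F_gun [-0.67  4.72  1.3 ] w 84.7
```

Emit:
{"op": "step_arm", "data": {"increments": [[0,1,0,0,0,0],[0,1,0,0,0,0],[0,1,0,0,0,0],[0,1,0,0,0,0],[0,0,0,0,0,0]]}}

```text
time_s: 14.35
ee_pos: [0.5102, 0.0247, 0.0677]
eef_rot: [0.994, 0.113, -0.0, -0.0]
wrist_force: [-3.2, 4.8, -0.5]
gripper_width: 0.085
```

```bash
python3 -c "
from h import *
go(-49,-20,68)
"
```

```text
t 14.35 gun [-49.7 -18.8  67.7] shift [ 0.7  1.2 -0.3] turn [-0.0007  0.0005  0.0005] F_gun [-2.05  5.37 -0.47] w 85.0
```

Emit:
{"op": "step_arm", "data": {"increments": [[0,1,0,0,0,0],[0,1,0,0,0,0],[0,0,0,0,0,0]]}}

```text
time_s: 14.72
ee_pos: [0.5106, 0.0228, 0.0676]
eef_rot: [0.994, 0.113, -0.0, -0.0]
wrist_force: [-3.3, 4.8, 0.3]
gripper_width: 0.0849
```

Emit:
{"op": "step_arm", "data": {"increments": [[0,0.5,0,0,0,0],[0,0.5,0,0,0,0],[0,0,0,0,0,0]]}}

```text
time_s: 15.1
ee_pos: [0.5108, 0.0219, 0.0676]
eef_rot: [0.994, 0.113, -0.0, -0.0]
wrist_force: [-3.4, 5.3, 0.7]
gripper_width: 0.0847
```

```bash
python3 -c "
from h import *
go(-49,-20,68)
"
```

```text
t 15.1 gun [-49.8 -21.7  67.6] shift [ 0.8 -1.7 -0.4] turn [-0.0008  0.0007  0.0005] F_gun [-2.09  5.88  0.74] w 84.7
```

Emit:
{"op": "step_arm", "data": {"increments": [[0,0.5,0,0,0,0],[0,0.5,0,0,0,0]]}}

```text
time_s: 15.35
ee_pos: [0.5109, 0.0209, 0.0676]
eef_rot: [0.994, 0.113, -0.001, -0.0]
wrist_force: [-3.0, 5.3, -0.4]
gripper_width: 0.085
```

Emit:
{"op": "step_arm", "data": {"increments": [[0,0.5,0,0,0,0],[0,0,0,0,0,0]]}}

```text
time_s: 15.6
ee_pos: [0.511, 0.0204, 0.0675]
eef_rot: [0.994, 0.113, -0.001, -0.0]
wrist_force: [-4.3, 5.3, 0.1]
gripper_width: 0.085
```

Emit:
{"op": "step_arm", "data": {"increments": [[0,0.5,0,0,0,0],[0,0.5,0,0,0,0]]}}

```text
time_s: 15.85
ee_pos: [0.5113, 0.0195, 0.0676]
eef_rot: [0.994, 0.113, -0.001, -0.0]
wrist_force: [-2.9, 5.8, 0.1]
gripper_width: 0.0849
```

Emit:
{"op": "step_arm", "data": {"increments": [[0,0.5,0,0,0,0],[0,0,0,0,0,0]]}}

```text
time_s: 16.1
ee_pos: [0.5113, 0.019, 0.0675]
eef_rot: [0.994, 0.113, -0.001, -0.0]
wrist_force: [-4.5, 6.1, 1.1]
gripper_width: 0.0851
```

Emit:
{"op": "step_arm", "data": {"increments": [[0,0.5,0,0,0,0],[0,0.5,0,0,0,0]]}}

```text
time_s: 16.35
ee_pos: [0.5115, 0.018, 0.0675]
eef_rot: [0.994, 0.113, -0.001, -0.0]
wrist_force: [-4.8, 6.6, -0.4]
gripper_width: 0.085
```

Emit:
{"op": "step_arm", "data": {"increments": [[0,0.5,0,0,0,0],[0,0,0,0,0,0]]}}

```text
time_s: 16.6
ee_pos: [0.5116, 0.0176, 0.0675]
eef_rot: [0.994, 0.113, -0.001, -0.0]
wrist_force: [-3.6, 4.8, -0.6]
gripper_width: 0.085
```

Emit:
{"op": "step_arm", "data": {"increments": [[0,0.5,0,0,0,0],[0,0.5,0,0,0,0]]}}

```text
time_s: 16.85
ee_pos: [0.5118, 0.0166, 0.0675]
eef_rot: [0.994, 0.113, -0.001, -0.0]
wrist_force: [-5.6, 7.6, 0.1]
gripper_width: 0.0849
```

Emit:
{"op": "step_arm", "data": {"increments": [[0,0.5,0,0,0,0],[0,0,0,0,0,0]]}}

```text
time_s: 17.1
ee_pos: [0.5117, 0.0164, 0.0675]
eef_rot: [0.994, 0.113, -0.001, -0.001]
wrist_force: [-5.5, 8.9, 1.0]
gripper_width: 0.0852
```

Emit:
{"op": "step_arm", "data": {"increments": [[0,0.5,0,0,0,0],[0,0,0,0,0,0]]}}

```text
time_s: 17.35
ee_pos: [0.5117, 0.0162, 0.0674]
eef_rot: [0.994, 0.113, -0.001, -0.001]
wrist_force: [-6.7, 13.2, 1.7]
gripper_width: 0.0849
```

```bash
python3 -c "
from h import *
go(-49,-20,68)
"
```

```text
t 17.35 gun [-50.2 -27.4  67.4] shift [ 1.2 -7.4 -0.6] turn [-0.0024  0.0016  0.0006] F_gun [-3.57 14.36  1.74] w 84.9
```

Emit:
{"op": "step_arm", "data": {"increments": [[0,0.4,0,0,0,0],[0,0.4,0,0,0,0],[0,0,0,0,0,0]]}}

```text
time_s: 17.73
ee_pos: [0.5117, 0.016, 0.0674]
eef_rot: [0.994, 0.113, -0.001, -0.002]
wrist_force: [-8.2, 17.8, 2.2]
gripper_width: 0.0851
```

```bash
python3 -c "
from h import *
go(-49,-20,68)
print(telemetry.state()['ft_torque'])
"
```

```text
t 17.73 gun [-50.2 -27.6  67.4] shift [ 1.2 -7.6 -0.6] turn [-0.0034  0.0018  0.0007] F_gun [-4.04 19.16  2.21] w 85.1
[ 2.72961462  1.27912296 -0.03998182]
```

Emit:
{"op": "step_arm", "data": {"increments": [[0,0.2,0,0,0,0],[0,0,0,0,0,0],[0,0,0,0,0,0],[0,0,0,0,0,0],[0,0,0,0,0,0],[0,0,0,0,0,0],[0,0,0,0,0,0],[0,0,0,0,0,0],[0,0,0,0,0,0],[0,0,0,0,0,0]]}}

```text
time_s: 18.98
ee_pos: [0.5117, 0.016, 0.0674]
eef_rot: [0.994, 0.113, -0.001, -0.002]
wrist_force: [-8.5, 19.4, 2.5]
gripper_width: 0.0849
```

```bash
python3 -c "
from h import *
go(-49,-20,68)
snap('wrist','wrist9')
"
```

```text
t 18.98 gun [-50.2 -27.7  67.4] shift [ 1.2 -7.7 -0.6] turn [-0.0036  0.0017  0.0008] F_gun [-3.93 20.85  2.49] w 84.9
```

Emit:
{"op": "step_arm", "data": {"increments": [[0,0,0,0,0,0],[0,0,0,0,0,0],[0,0,0,0,0,0],[0,0,0,0,0,0],[0,0,0,0,0,0],[0,0,0,0,0,0],[0,0,0,0,0,0],[0,0,0,0,0,0],[0,0,0,0,0,0],[0,0,0,0,0,0],[0,0,0,0,0,0]]}}

```text
time_s: 20.4
ee_pos: [0.5118, 0.016, 0.0674]
eef_rot: [0.994, 0.113, -0.001, -0.002]
wrist_force: [-7.9, 20.3, 2.6]
gripper_width: 0.0853
```

View pics/wrist9.png

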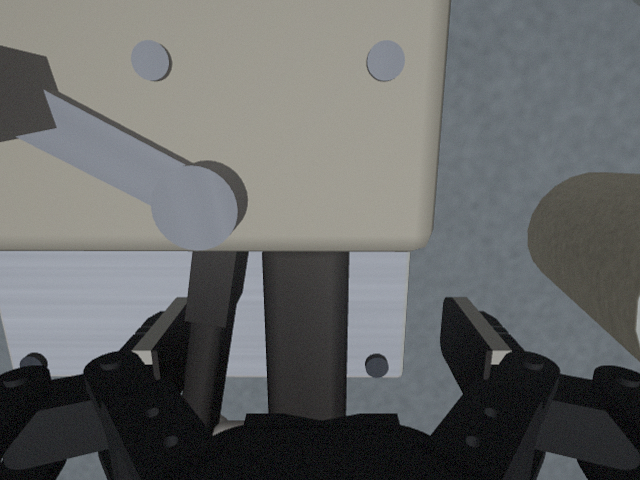

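Emit:
{"op": "step_arm", "data": {"increments": [[0,-1.5,0,0,0,0],[0,-2,0,0,0,0],[0,-2.5,0,0,0,0],[0,-3,0,0,0,0],[0,-3,0,0,0,0],[0,-3,0,0,0,0],[0,-3,0,0,0,0],[0,-3,0,0,0,0],[0,-3,0,0,0,0],[0,-3,0,0,0,0],[0,-2,0,0,0,0],[0,0,0,0,0,0]]}}

```text
time_s: 21.9
ee_pos: [0.5063, 0.0426, 0.0678]
eef_rot: [0.994, 0.113, -0.0, -0.0]
wrist_force: [-0.9, -0.3, 0.3]
gripper_width: 0.0852
```

```bash
python3 -c "
from h import *
go(-49,0,68)
snap('wrist','wrist10')
"
```

```text
t 21.9 gun [-49.5  -0.5  67.8] shift [ 0.5 -0.5 -0.2] turn [-0.0001  0.      0.0007] F_gun [-0.96 -0.07  0.27] w 85.2
```

View pics/wrist10.png

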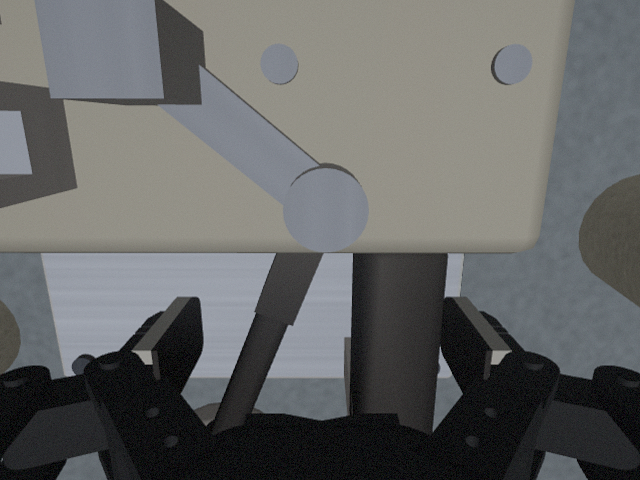

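Emit:
{"op": "step_arm", "data": {"increments": [[0,0,-20,0,0,0],[0,0,-40,0,0,0],[0,0,-50,0,0,0],[0,0,-50,0,0,0],[0,0,-50,0,0,0],[-30,0,-20,0,0,0],[0,0,0,0,0,0],[0,0,0,0,0,0]]}}

```text
time_s: 22.95
ee_pos: [0.4772, 0.0357, 0.2973]
eef_rot: [0.994, 0.113, -0.0, -0.0]
wrist_force: [0.1, -0.4, -0.2]
gripper_width: 0.085
```

Run:
```python
from h import *
snap('wrist','wrist11');snap('scene','scene11'); go(0,0,300)
im=cv2.imread('pics/scene11.png')
c=im[200:370,240:510]; cv2.imwrite('pics/scene11z.png',cv2.resize(c,None,fx=2.9,fy=2.9,interpolation=cv2.INTER_CUBIC))
```

```text
t 23.05 gun [-79.3  -0.7 296.8] shift [79.3 -0.6 -3.3] turn [-0.0006  0.0014  0.0004] F_gun [-0.91  0.85 -0.31] w 84.8
```

View pics/wrist11.png

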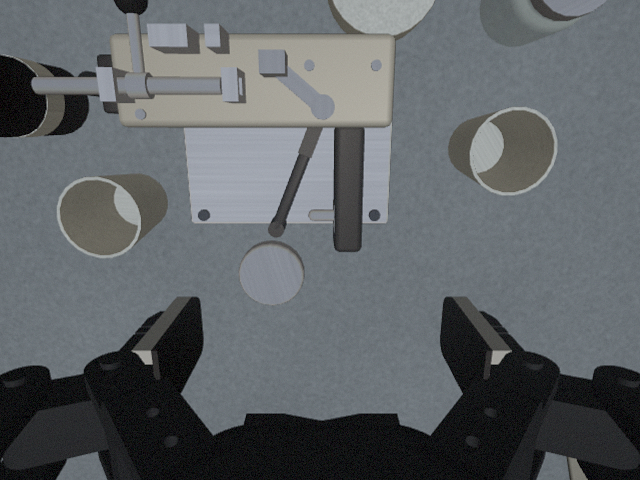

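View pics/scene11z.png

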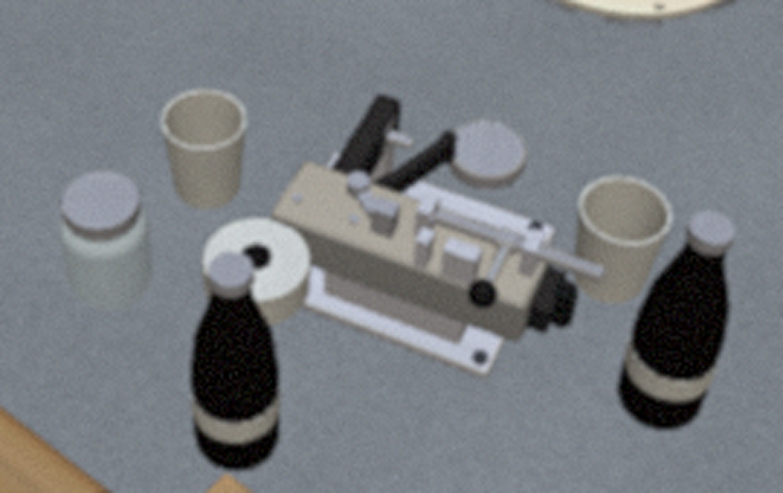

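Run:
```python
from h import *
for u,v in [(296,178),(277,227),(313,143)]:
    p=w2g(wdep('wrist11',u,v,1)); print(p.round(1), round(np.arctan2(p[1],-p[0]),3))
a=cv2.imread('pics/scene0.png').astype(int);b=cv2.imread('pics/scene11.png').astype(int)
d=(cv2.GaussianBlur(np.abs(a-b).astype(np.uint8),(5,5),0).max(2)>30).astype(np.uint8); d[:200]=0
n,l,s,c=cv2.connectedComponentsWithStats(d); print(s[1:][s[1:,4]>8])
print(ticket.sign_off())
```

```text
[-56.4  21.8  92.5] 0.369
[-98.6  38.9  92.5] 0.376
[-27.8   7.5  93. ] 0.263
[[403 200  57  15 582]
 [530 200  21   5  61]
 [382 289  11  10  87]
 [437 289  11   6  41]
 [401 295  11  11  95]]
the job is handed in; nothing more can be done
None
```

The job is done and handed in at about 23 s of robot time, well under the 64 s limit; the sign-off gave no verdict.

- **Bolt:** I gripped the knob across the bolt's axis, lifted the handle about 1 rad and slid the bolt out until I felt its end stop (12 N). I then lowered the handle behind the cheek and let go. Afterwards the knob measured gun x 69, y 130 mm against 85 mm at home, which is the full 45 mm of travel. The last picture shows it still out.
- **Trigger:** I pushed the lever with one open finger, in steps of at most 1 mm. The stop came after about 13 mm of travel, roughly 0.21 rad. I held it there for about 2.6 s at 19–21 N measured at the wrist. I estimate that at about 19 N at 62 mm along the lever, or 8–9 N on the pin. I then backed off gradually and the lever sprang back. It measures 0.37–0.38 rad from the gun's -x, and released is 0.38.
- **Surroundings:** The before and after scene pictures differ only at the bolt and where the arm stands. Bottles, cups, jar and tin show no movement. The arm ended clear of everything with no contact force.

Two readings disagreed:
- **Pose of the gun:** The first estimate, from the top camera, was about 3.6 mm off in y. I replaced it with the wrist camera's measurement.
- **Knob width:** The opening read 19.5 mm on the 22 mm knob, but the grip held throughout.

A third lever point, measured near the hinge, gave 0.26 rad. It was picked by eye on the thicker collar, so I disregarded it.

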